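# Load the test vial and index it in the reader

## Robot

A 7-joint arm with a two-finger parallel gripper is mounted at the origin on the work surface. World frame = base frame: x ahead of the robot, y to its left, z up, the work surface at z = 0. Lengths are in m, angles in rad, forces in N, time in s.
With the tool pointing down it reaches from about 0.425 to 0.8 m from the base axis. Payload 8.3 kg.
Tool frame: the origin (TCP) lies between the finger pads, 19 mm behind the fingertips; this is the grasp point; z points along the fingers, y is the direction in which the jaws open and shut (so a half turn about z gives the same grasp; the last joint's range is limited). The gripper opens to 85 mm and grips with 20 to 120 N. Pads are 22 mm wide; open, the fingers measure 114 mm over their backs; the gripper's body (76 mm by 85 mm) begins 54 mm behind the grasp point. The pads swing forward as they close: fully open they stand 13 mm farther back than shut.
Start: joints at [-1.372, 0.383, 0.016, 1.37, -0.006, 1.388, -0.046], TCP at [0.162, 0.604, 0.25] pointing down, gripper open.
Joint ranges: [-2.95, 2.95], [-0.25, 2.06], [-1.52, 1.56], [0.18, 2.33], [-1.44, 4.58], [0.02, 2.06], [-3.01, 3.01]. Speed limits (rad/s): [2.39, 2.39, 3.01, 3.01, 3.14, 3.14, 3.14].

## Interface

Orientations are given as a unit quaternion [w, x, y, z].
In Python, from rig import bot gives the robot as it stands.
- The arm moves only by the tool play_rows, never from a script. Its argument "commands" is one flat list of numbers, 5 for each row, row after row: the shift along the tool's x, y, z in cm, then the turn about the tool's z in rad, then the finger opening in cm, from 0 to 8.54. In form: [tx, ty, tz, turn, jaw, tx, ty, tz, turn, jaw, ...]. A call has exactly 8 rows; each row shifts and turns the commanded pose from where the row before left it, along the tool's axes as they then stand; what a row does not reach is not made up. A row lasts 1/8 s, in which the tool goes at most 62.5 mm and 10.7 degrees, less where a joint would pass 70% of its speed; a pose out of reach is approached as far as the arm can. A call is refused whole if a number of a shift passes 6.25 or a number of a turn 0.188, either way. A call with a gripper value outside its range is refused whole. The fingers move at their own pace and stop on an object; "squeeze" is the grip in N (left out, the last holds). Time passes only in rows, so rows that do not move let the fingers close, or fill a call up. It gives the time, the measured TCP pose, the force and the opening at its end, in the units of the state.
- bot.read_state(): the state, without advancing time (a new reading comes with each control period).
- bot.get_image(name): name is "side" or "top" or "wrist"; returns (picture, depth): 420x560x3 uint8, red, green, blue; 420x560 float32, m along the optical axis (not along the pixel's ray), 0 where there is no reading.
- bot.camera_model(name): a dict with "K" (3x3 intrinsics, pixels), "dist_coeffs" ([k1, k2, p1, p2, k3] as OpenCV has them; the pictures are not rectified), "eye" and "orientation" of the camera in the world; the wrist camera has in their place "mount" (4x4, takes a point from camera to tool coordinates, whose origin is the TCP and whose axes are the flange's). Camera axes: x right, y up, looking along -z (the intrinsics and any distortion apply to the point x, -y, -z); pixel columns grow to the right and rows downward; lengths in m; the calibration is good to about 2 mm. A picture is of the moment at which its call begins: read the wrist's pose just before it. camera_model takes no time and is no camera call.
- bot.finish_job(): hands the job in, once; it reports no verdict.
The state is a dict: "t": time; "qpos": joint angles; "qvel": joint speeds; "effort": joint torques, N m; "eef_pos": TCP position; "orientation": TCP orientation; "ft_force": force on the tool from outside, world axes, zero at the start; "ft_torque": the same for the moment, N m; "grip_width": finger opening in m.
Only numpy, scipy, OpenCV 4.12 (cv2) and the standard library are available. Lean on these libraries where they do the work, as an engineer would, in place of code of your own. Each camera call takes 0.05 s, during which the arm holds its last target. There are 200 camera calls.

## Task

Lift the small glass test vial out of its rack with a light grip (under 45 newtons; do not tip it over or ram it down) and stand it upright in the open cup of the reader's sliding carriage. Then grip the carriage's upright knob and slide the carriage along its rail into the reading bay until you feel its ball detent drop into the notch, and finish there: still gripping the knob, the carriage held still in the notch. Leave the jar, the steel tray and the glove carton where they are.

Things in the scene. Friction and masses are not known exactly. Their poses are not given: they have to be found in the camera images.
- reader: Fixed vial reader: white base plate 90 x 330 x 12 mm, dark rail along its y axis. Origin on the counter under the rail, near the middle; +y is the sliding direction, to the bay and the grey end block. Reading bay: two white walls, 22 x 40 mm each, 120 mm high, astride the rail, 68 mm apart, open on top, at y = 50 to 90 mm in this frame.
- carriage (a joint): Travel of the aluminium carriage (m) towards the reader's +y: 0 near stop, 0.145 far stop; starts at 0 to 0.03. Friction 1 to 2 N. The hidden notch lies at a travel of 0.098 to 0.122, different each run (cup then in the bay). Within some 8 mm the detent pulls the carriage to the notch with up to 7 N; pushing it out takes 7 to 11 N.
- ball (a joint): Lift of the carriage's spring-loaded ball (m, vertical): 0 when fully down in the notch, about 0.003 riding on the plain rail. A thin steel pin (5 mm thick, between knob and cup) stands on the ball and rises and sinks with it. The lift is about 0.0008 when 1 mm off the notch, 0.0015 at 2 mm, 0.0024 at 4 mm.
- knob: The carriage's black upright grip: square post 18 x 18 x 55 mm. Origin: centre of its foot, 40 mm above the counter; sides parallel to the reader's axes. It moves with the carriage.
- knob_grip (a point): Point on the knob's axis, 38 mm above its foot and 78 mm above the counter (17 mm below its top): a good height for the TCP.
- cup (a point): Centre of the inner floor of the carriage's square open cup, 42.5 mm above the counter, 90 mm from the knob's axis towards the reader's +y. Inside 25 x 25 mm, walls 4.5 mm thick, rim 19.5 mm above this point. Axes parallel to the reader's.
- rack: White plastic rack block, 130 x 56 x 25 mm (x, y, z), fixed, origin under its centre, with three square holes 24 mm wide and 20 mm deep in a row along its x axis, 42 mm apart. The vial stands in the middle hole; the others are empty.
- vial: Amber glass vial with paper band and white cap: plain cylinder 18 mm across, 80 mm tall, about 30 g, standing upright. Origin: centre of its underside, z along it. In the rack its underside is 5 mm above the counter and it stands 60 mm out of the rack. A 20 to 30 N grip carries it.
- jar: Bystander: glass jar with steel lid, 68 mm across, 90 mm tall, loose; origin under its centre.
- tray: Bystander: shallow open steel tray 130 x 240 x 30 mm, loose; origin under its centre.
- glovebox: Bystander: closed white glove carton with a dark oval opening printed on top, 120 x 230 x 75 mm, loose; origin under its centre.
There are look-alikes about, which are no part of the job. There is more than one size of the vial; the one meant has the size given above.

How it is judged:
On the way, in this order (a step that is already met when the one before it is completed fails the run):
1. the vial stands upright in the carriage's cup, let go (z of vial in the frame of cup below 0.005 m and horizontal distance between vial and cup below 0.009 m and angle between vial's own z axis and vertical below 0.3 rad and contact force between the fingers and vial below 0.1 N), for 0.3 s.
2. the carriage is in the notch, with the fingers on the knob (value of joint ball below 0.0018 m and contact force between the fingers and knob above 5 N), for 0.3 s.
At the end, for the whole second after the job is handed in: Ball down in the notch (lift under 1.8 mm: carriage within about 2.5 mm of it), carriage at rest, fingers gripping the knob with over 5 N, vial standing in the cup (underside within 5 mm of its floor and 9 mm of its centre, tilt under 0.3 rad) (all of step 2 and value of joint carriage above 0.09 m and velocity of joint carriage between -0.005 and 0.005 m/s and z of vial in the frame of cup below 0.005 m and horizontal distance between vial and cup below 0.009 m and angle between vial's own z axis and vertical below 0.3 rad); the arm keeps its last pose, push and grip.
It fails at once if the glass vial is squeezed with more than 45 N (contact force between the fingers and vial above 90 N).
It fails at once if the vial is pressed onto the reader with more than 30 N (contact force between vial and reader above 30 N).
It fails at once if the vial is tipped over (angle between vial's own z axis and vertical above 0.8 rad).
It fails at once if the jar, the tray or the glove carton is moved by more than 20 mm (distance of any of jar, tray, glovebox from where it was at the start of the episode above 0.02 m).
It also fails if it takes over 64 s, if anything falls off the work surface, if the arm or the gripper's body presses on something with over 40 N, if the wrist force passes 120 N, or if a joint passes its speed limit or range.

## Working session

There is one attempt and no reset: what is moved stays moved. The work goes in short steps, Python scripts to look and compute and a tool call to move; the robot and the scene stay as the last step left them, time stands still between calls to the robot, and variables do not carry over. Pictures are saved under pics/ and viewed, about 8 in all and at most 12, crops included, and the job is handed in when it is done.

Besides the shell and the picture viewer there is one more tool, called after "Emit:" as name(argument=value, ...) on one line, values as JSON. play_rows: Moves the arm, as the interface text tells. Its arguments: {"type":"object","properties":{"commands":{"type":"array","items":{"type":"number"}},"squeeze":{"type":"number"}},"required":["commands"]}

```bash
mkdir -p pics; ls; cat > h.py <<'E'
import numpy as np, cv2
from scipy.spatial.transform import Rotation as R
from rig import bot
def rot(q): return R.from_quat([q[1],q[2],q[3],q[0]]).as_matrix()
def cam(n,st=None):
    c=bot.camera_model(n)
    if n=='wrist':
        m=np.array(c['mount']); T=np.eye(4); T[:3,:3]=rot(st['orientation']); T[:3,3]=st['eef_pos']; W=T@m
        return np.array(c['K']),np.array(c['dist_coeffs']),W[:3,3],W[:3,:3]
    return np.array(c['K']),np.array(c['dist_coeffs']),np.array(c['eye']),rot(c['orientation'])
def rays(C,uv):
    K,d,e,Rm=C
    p=cv2.undistortPoints(np.array(uv,float).reshape(-1,1,2),K,d)[:,0]
    return np.c_[p[:,0],-p[:,1],-np.ones(len(p))]@Rm.T
def onz(C,uv,z):
    r=rays(C,uv); return C[2]+r*((z-C[2][2])/r[:,2])[:,None]
def proj(C,P):
    K,d,e,Rm=C
    q=(np.atleast_2d(P)-e)@Rm*[1,-1,-1]
    return cv2.projectPoints(q,np.zeros(3),np.zeros(3),K,d)[0][:,0]
def cloud(C,D):
    h,w=D.shape; v,u=np.mgrid[:h,:w]
    return (C[2]+rays(C,np.c_[u.ravel(),v.ravel()])*D.reshape(-1,1)).reshape(h,w,3)
def save(n,im,s=1): cv2.imwrite('pics/'+n+'.png',cv2.resize(im[:,:,::-1],None,fx=s,fy=s,interpolation=cv2.INTER_CUBIC))
E
python3 - <<'E'
from h import *
st=bot.read_state(); print(st)
for n in('top','side','wrist'):
    im,D=bot.get_image(n); np.savez(n+'0.npz',im=im,D=D); save(n+'0',im); C=cam(n,st); print(n,C[2],C[3].tolist(),C[0][0,0],C[1])
a=[cv2.imread(f'pics/{n}0.png') for n in('top','side')]
E
```

```text
pics
{'t': 0.0, 'qpos': array([-1.37191112,  0.38426737,  0.01635677,  1.37115581, -0.00630848,
        1.38818498, -0.04650533]), 'qvel': array([-0.00126246, -0.00026728,  0.00062604, -0.00098451,  0.00075967,
       -0.0012021 , -0.00038343]), 'effort': array([ 1.51183258e-05, -6.27599144e+01,  8.44247974e-01, -3.71808529e+01,
        1.64858066e-02,  1.45625885e-02, -4.27969144e-05]), 'eef_pos': array([0.16158597, 0.60327224, 0.24895972]), 'orientation': array([-1.17541991e-04,  1.30483006e-01,  9.91450058e-01, -9.76320446e-04]), 'ft_force': array([ 0.36258182,  0.43643931, -0.57119162]), 'ft_torque': array([-0.05053145,  0.00614355, -0.01780742]), 'grip_width': 0.08527234422174729}
top [0.51592002 0.01258305 1.04386306] [[-0.02977804068835993, 0.992079347804492, -0.12203211033402633], [-0.9986403918599229, -0.034754088612327705, -0.038852555521947246], [-0.04278593271884934, 0.12070924150428611, 0.9917654173123995]] 453.92825879845117 [-0.12709563  0.          0.          0.          0.        ]
side [0.34121416 0.89045705 0.59010612] [[-0.9562719450825717, 0.13129266777346915, -0.26135455312069944], [-0.2917924239675455, -0.48945080962081045, 0.8217634004241596], [-0.02002868850272596, 0.8620905638913228, 0.5063582835171181]] 465.32319482214007 [0.03254818 0.         0.         0.         0.        ]
wrist [0.0915559  0.62227888 0.37233635] [[0.25887877469632203, -0.9267137670716306, -0.27236624961921263], [0.9659064762930795, 0.24763083287143672, 0.07552251099164421], [-0.002541469420500019, -0.28263149953836164, 0.9592251958752324]] 310.87232304725535 [-0.04487575  0.          0.          0.          0.        ]
```

View pics/top0.png

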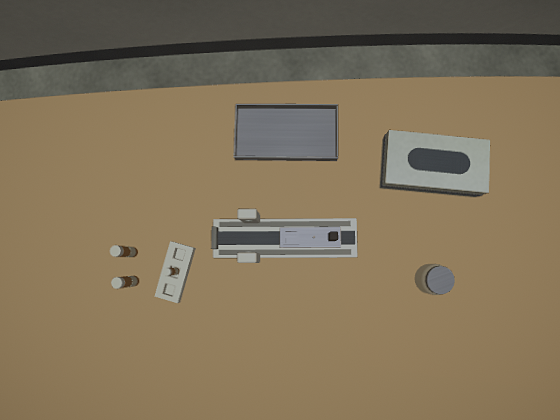

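View pics/side0.png

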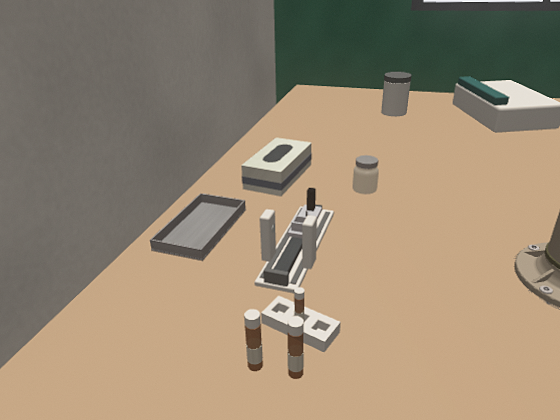

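Top view: candidates for the vial are (173,271) in the rack's middle hole, and the taller loose vials at (117,251) and (118,282). The rack one fits the description. In the side view it is at (299,300). The reader has its bay at u≈247 and the knob at (333,237).

```bash
python3 - <<'E'
from h import *
f=np.load('top0.npz'); im,D=f['im'],f['D']; C=cam('top'); P=cloud(C,D)
Z=P[:,:,2]
print('counter z',np.median(Z[300:400,200:400]))
def comp(m,box,name):
    u0,v0,u1,v1=box; s=np.zeros_like(m); s[v0:v1,u0:u1]=m[v0:v1,u0:u1]
    p=P[s]; uv=np.argwhere(s)[:,::-1]
    print(name,len(p),'xyz mean',p.mean(0).round(4),'min',p.min(0).round(4),'max',p.max(0).round(4),'uv',uv.mean(0).round(1)); return uv,p
comp((Z>.075)&(Z<.12),(320,225,345,250),'knobtop')
comp((Z>.1),(230,200,262,222),'wallA'); comp((Z>.1),(230,245,262,265),'wallB')
comp((Z>.07),(160,258,185,285),'vialtop')
r=(Z>.016)&(Z<.032)
uv,p=comp(r,(150,235,200,310),'rack')
box=cv2.minAreaRect((p[:,:2]*1000).astype(np.float32)); print(box)
uv,p=comp((Z>.006)&(Z<.018),(205,210,362,265),'base')
print(cv2.minAreaRect((p[:,:2]*1000).astype(np.float32)))
uv,p=comp((Z>.03)&(Z<.07),(265,222,345,252),'carr')
print(cv2.minAreaRect((p[:,:2]*1000).astype(np.float32)))
a=cv2.resize(im[200:310,150:365],None,fx=3.6,fy=3.6,interpolation=cv2.INTER_CUBIC); save('crop1',a)
E
```

```text
counter z -7.456328685429003e-05
knobtop 82 xyz mean [ 0.5683 -0.0699  0.0936] min [ 0.559  -0.0786  0.0767] max [ 0.5776 -0.0615  0.0981] uv [333.  235.3]
wallA 227 xyz mean [0.6174 0.1073 0.1185] min [0.6069 0.0881 0.1017] max [0.6298 0.1274 0.1251] uv [246.6 213.6]
wallB 218 xyz mean [0.5282 0.1085 0.1319] min [0.5159 0.0126 0.1009] max [0.5393 0.1294 1.0439] uv [246.3 257. ]
vialtop 58 xyz mean [0.5037 0.2712 0.1325] min [0.4949 0.0126 0.0702] max [0.5159 0.2941 1.0439] uv [167.5 271.4]
rack 1124 xyz mean [0.5009 0.2854 0.0246] min [0.4328 0.2409 0.0161] max [0.5707 0.3325 0.0308] uv [174.1 271.7]
((500.91949462890625, 286.96990966796875), (57.90361785888672, 130.57333374023438), 72.89080047607422)
base 2982 xyz mean [0.5704 0.029  0.0131] min [ 0.5158 -0.1316  0.0061] max [0.6299 0.1984 0.018 ] uv [286.5 237.9]
((572.1040649414062, 33.4080810546875), (109.98108673095703, 331.40606689453125), 1.0662710666656494)
carr 1196 xyz mean [ 0.5691 -0.0197  0.0428] min [ 0.545  -0.0909  0.0305] max [0.5937 0.0493 0.0679] uv [308.2 237.1]
((569.5467529296875, -20.443344116210938), (139.8313446044922, 44.7440299987793), 88.12478637695312)
```

View pics/crop1.png

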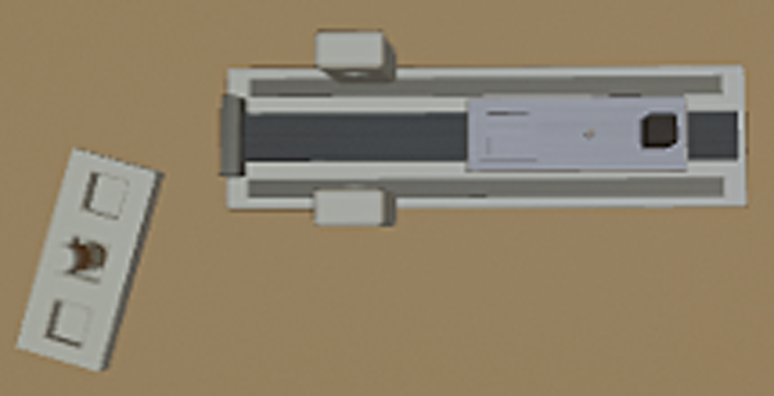

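```bash
cat >> h.py <<'E'
def delta(target,yaw=None,st=None):
    "shift in tool cm to target; turn so that tool x has world azimuth yaw"
    st=st or bot.read_state(); M=rot(st['orientation'])
    d=(np.array(target)-st['eef_pos'])@M*100
    az=np.arctan2(M[1,0],M[0,0]); tilt=np.arccos(-M[2,2])
    return d.round(2), None if yaw is None else round(-(yaw-az),4), round(tilt,4)
E
python3 - <<'E'
from h import *
C=cam('top'); S=cam('side')
print('vial cap top', onz(C,[[168.9,271.7]],.085))
print('side', onz(S,[[299.5,290.5]],.085))
print('knob side', onz(S,[[311,190]],.095), 'proj knob top',proj(S,[[.5683,-.0699,.095]]))
print('tall base', onz(C,[[117,251],[118,282]],.12))
# fitted long edges of carriage & rail, top view
pts=np.array([[468,100],[686,97],[467,168],[686,170]])/3.6+[150,200]; 
p=onz(C,pts,.04);print(p.round(4))
pts=np.array([[228,69],[743,67],[228,207],[746,205]])/3.6+[150,200]; 
print(onz(C,pts,.012).round(4))
pts=np.array([[660,131],[588,133]])/3.6+[150,200]; print(onz(C,pts,.093).round(4))
print(delta([.50,.285,.22],np.pi/2))
E
```

```text
vial cap top [[0.50198676 0.2805519  0.085     ]]
side [[0.49839971 0.29046164 0.085     ]]
knob side [[ 0.56339539 -0.06122257  0.095     ]] proj knob top [[309.84096145 188.151295  ]]
tall base [[0.54763856 0.382276   0.12      ]
 [0.48310119 0.38005108 0.12      ]]
[[ 0.5919  0.0419  0.04  ]
 [ 0.5892 -0.0921  0.04  ]
 [ 0.5501  0.0438  0.04  ]
 [ 0.5445 -0.0901  0.04  ]]
[[ 0.6188  0.1956  0.012 ]
 [ 0.609  -0.1319  0.012 ]
 [ 0.5309  0.197   0.012 ]
 [ 0.5221 -0.1296  0.012 ]]
[[ 0.5661 -0.0706  0.093 ]
 [ 0.5663 -0.0288  0.093 ]]
(array([-40.92, -21.99,   2.95]), np.float64(1.3091), np.float64(0.0015))
```

Emit:
play_rows(commands=[-5.1, -2.75, 0.35, 0, 8.5, -5.1, -2.75, 0.35, 0, 8.5, -5.1, -2.75, 0.35, 0, 8.5, -5.1, -2.75, 0.35, 0, 8.5, -5.1, -2.75, 0.35, 0, 8.5, -5.1, -2.75, 0.35, 0, 8.5, -5.1, -2.75, 0.35, 0, 8.5, -5.1, -2.75, 0.35, 0, 8.5])

```text
t: 1.15
eef_pos: [0.4999, 0.2842, 0.2218]
orientation: [-0.0, 0.13, 0.991, 0.0]
ft_force: [0.2, 0.6, 0.3]
grip_width: 0.0849
```

Emit:
play_rows(commands=[0, 0, 0, 0.167, 8.5, 0, 0, 0, 0.167, 8.5, 0, 0, 0, 0.167, 8.5, 0, 0, 0, 0.167, 8.5, 0, 0, 0, 0.167, 8.5, 0, 0, 0, 0.167, 8.5, 0, 0, 0, 0.167, 8.5, 0, 0, 0, 0.167, 8.5])

```text
t: 2.15
eef_pos: [0.4987, 0.2856, 0.2216]
orientation: [-0.0, 0.718, 0.696, -0.0]
ft_force: [1.3, -0.2, 0.2]
grip_width: 0.0851
```

```bash
python3 - <<'E'
from h import *
st=bot.read_state(); im,D=bot.get_image('wrist'); np.savez('w1.npz',im=im,D=D); save('w1',im); C=cam('wrist',st)
print(st['t'],st['qpos'].round(2),st['eef_pos'],delta([.50,.285,.22],1.543,st))
P=cloud(C,D); Z=P[:,:,2]; Z[D==0]=-1
p=P[(Z>.079)&(Z<.092)&(abs(P[:,:,0]-.5)<.03)&(abs(P[:,:,1]-.285)<.03)]; print('cap',len(p),np.median(p,0),p.min(0),p.max(0))
p=P[(Z>.02)&(Z<.03)&(abs(P[:,:,0]-.5)<.09)&(abs(P[:,:,1]-.285)<.06)]; print('rack',len(p),p.min(0),p.max(0),cv2.minAreaRect((p[:,:2]*1000).astype(np.float32)) if len(p) else '')
print('proj vial',proj(C,[[.5,.287,.085],[.5,.287,.005]]))
E
```

```text
2.15 [-0.94  0.3   0.46  1.57 -0.14  1.3  -0.49] [0.49865438 0.28557319 0.22160952] (array([-0.05,  0.14,  0.16]), np.float64(-0.0046), np.float64(0.0008))
cap 330 [0.50045749 0.2877725  0.08434297] [0.49226182 0.27843179 0.07964263] [0.50897558 0.29596331 0.08658749]
rack 4829 [0.42914681 0.24193697 0.02005142] [0.56882536 0.33289815 0.0299896 ] ((498.7478332519531, 287.11248779296875), (56.7294921875, 130.4392852783203), 72.86067199707031)
proj vial [[284.80877075 200.37593862]
 [284.33069187 181.53706745]]
```

View pics/w1.png

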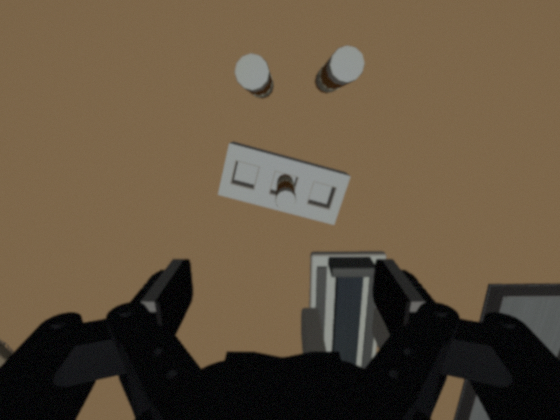

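Emit:
play_rows(commands=[0.2, 0.15, 1.5, -0.004, 6, 0, 0, 2.5, 0, 6, 0, 0, 2.5, 0, 6, 0, 0, 2.5, 0, 6, 0, 0, 2.5, 0, 5, 0, 0, 2.0, 0, 5, 0, 0, 1.6, 0, 5, 0, 0, 1.0, 0, 5])

```text
t: 3.2
eef_pos: [0.5, 0.2873, 0.0596]
orientation: [-0.0, 0.715, 0.7, -0.001]
ft_force: [-0.4, -0.1, -0.2]
grip_width: 0.0503
```

```bash
python3 - <<'E'
from h import *
st=bot.read_state(); print(st['eef_pos'],st['ft_force'],delta([.5,.2875,.060],1.543,st))
im,D=bot.get_image('wrist'); C=cam('wrist',st); save('w2',im[:,100:460])
P=cloud(C,D); Z=P[:,:,2]; p=P[(D>0)&(Z>.079)&(Z<.092)&(abs(P[:,:,0]-.5)<.015)&(abs(P[:,:,1]-.285)<.02)]; print('cap',len(p),np.median(p,0),p.min(0),p.max(0))
E
```

```text
[0.49996616 0.2873016  0.05957082] [-0.44551333 -0.06955932 -0.16144707] (array([ 0.02,  0.  , -0.04]), np.float64(0.0065), np.float64(0.0015))
cap 1807 [0.50047165 0.28920136 0.08434086] [0.49151487 0.27808865 0.07900161] [0.50957029 0.29674697 0.08607136]
```

View pics/w2.png

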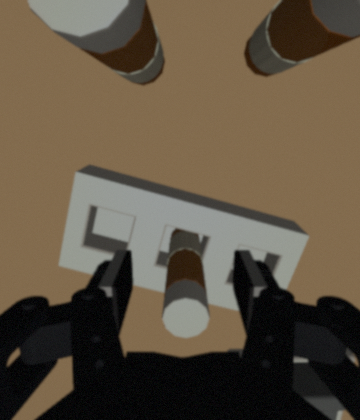

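The vial, with its cap at (185,318), is centred between the pads. Closing lightly and lifting.

Emit:
play_rows(commands=[0, 0, 0, 0, 3, 0, 0, 0, 0, 1.5, 0, 0, 0, 0, 1.0, 0, 0, 0, 0, 1.0, 0, 0, 0, 0, 1.0, 0, 0, 0, 0, 1.0, 0, 0, 0, 0, 1.0, 0, 0, 0, 0, 1.0], squeeze=25)

```text
t: 4.25
eef_pos: [0.5009, 0.2879, 0.0617]
orientation: [0.0, 0.715, 0.699, 0.001]
ft_force: [-0.4, -1.4, 5.4]
grip_width: 0.0175
```

Emit:
play_rows(commands=[0, 0, -0.5, 0, 1.0, 0, 0, -1, 0, 1.0, 0, 0, -2, 0, 1.0, 0, 0, -2, 0, 1.0, 0, 0, -2, 0, 1.0, 0, 0, -2, 0, 1.0, 0, 0, -2, 0, 1.0, 0, 0, -1, 0, 1.0])

```text
t: 5.25
eef_pos: [0.5008, 0.2877, 0.1875]
orientation: [0.0, 0.715, 0.699, 0.001]
ft_force: [0.4, 0.8, -0.0]
grip_width: 0.0172
```

```bash
python3 - <<'E'
from h import *
st=bot.read_state(); print(st['eef_pos'],st['ft_force'],st['grip_width'])
print(delta([.566,.14,.185],1.543,st))
E
```

```text
[0.50083195 0.28769124 0.18750872] [ 0.43153641  0.7884405  -0.03849632] 0.017232231688370025
(array([-14.61,   6.86,   0.24]), np.float64(0.0047), np.float64(0.0017))
```

Emit:
play_rows(commands=[0, 0, -1.5, 0, 1.0, 0, 0.6, -1.8, 0, 1.0, -5, 1.4, 0, 0, 1.0, -5.6, 1.4, 0, 0, 1.0, -5.6, 1.4, 0, 0, 1.0, -5.6, 1.4, 0, 0, 1.0, -5.6, 0.7, 0, 0, 1.0, -5.6, 0.7, 0, 0.005, 1.0])

```text
t: 6.25
eef_pos: [0.5687, -0.0458, 0.2192]
orientation: [-0.0, 0.717, 0.697, -0.0]
ft_force: [0.1, 0.2, -0.3]
grip_width: 0.0175
```

Emit:
play_rows(commands=[0, 0, 0, 0, 1.0, 0, 0, 0, 0, 1.0, 0, 0, 0, 0, 1.0, 0, 0, 0, 0, 1.0, 0, 0, 0, 0, 1.0, 0, 0, 0, 0, 1.0, 0, 0, 0, 0, 1.0, 0, 0, 0, 0, 1.0])

```text
t: 7.25
eef_pos: [0.5688, -0.0441, 0.219]
orientation: [-0.0, 0.717, 0.697, -0.0]
ft_force: [0.8, 0.8, -0.0]
grip_width: 0.0173
```

```bash
python3 - <<'E'
from h import *
st=bot.read_state(); im,D=bot.get_image('wrist'); np.savez('w3.npz',im=im,D=D); save('w3',im); C=cam('wrist',st); im2,D2=bot.get_image('top'); np.savez('top3.npz',im=im2,D=D2)
print(st['t'],st['eef_pos'],st['grip_width'],delta([.57,.02,.2],1.543,st))
print(proj(C,[[.57,.02,.062],[.567,-.07,.095],[.57,.02,.0425]]).round(1))
P=cloud(C,D); Z=P[:,:,2].copy(); Z[D==0]=-1
def fit(m,n):
    p=P[m]; print(n,len(p),p.min(0).round(4) if len(p) else '',p.max(0).round(4) if len(p) else '',cv2.minAreaRect((p[:,:2]*1000).astype(np.float32)) if len(p)>4 else '')
near=(abs(P[:,:,0]-.57)<.026)&(abs(P[:,:,1]-.02)<.032)
fit(near&(Z>.057)&(Z<.068),'rim')
fit(near&(Z>.037)&(Z<.048)&(abs(P[:,:,0]-.57)<.012)&(abs(P[:,:,1]-.02)<.012),'floor')
for n,s in(('wA',1),('wB',-1)): fit((abs(P[:,:,0]-.572-s*.045)<.025)&(abs(P[:,:,1]-.108)<.04)&(Z>.11)&(Z<.13),n)
E
```

```text
7.25 [ 0.56882446 -0.04410943  0.21898846] 0.0173488689346592 (array([ 6.41, -0.06,  1.9 ]), np.float64(-0.0002), np.float64(0.0001))
[[282.5 125.2]
 [281.9 235.4]
 [282.5 124.6]]
rim 742 [0.5513 0.0025 0.0571] [0.5856 0.0368 0.0638] ((568.4659423828125, 19.5830078125), (33.78656768798828, 33.90705490112305), 89.05738830566406)
floor 647 [0.558  0.0081 0.0396] [0.581  0.0317 0.0439] ((569.49462890625, 19.677467346191406), (23.618040084838867, 22.64028549194336), 88.75838470458984)
wA 736 [0.6044 0.0874 0.11  ] [0.6268 0.1014 0.1215] ((615.32568359375, 93.94866180419922), (12.609780311584473, 22.38553810119629), 84.1234130859375)
wB 746 [0.5145 0.0902 0.11  ] [0.5367 0.1026 0.1218] ((525.6126708984375, 96.39752960205078), (12.412281036376953, 22.1646785736084), 89.9952163696289)
```

View pics/w3.png

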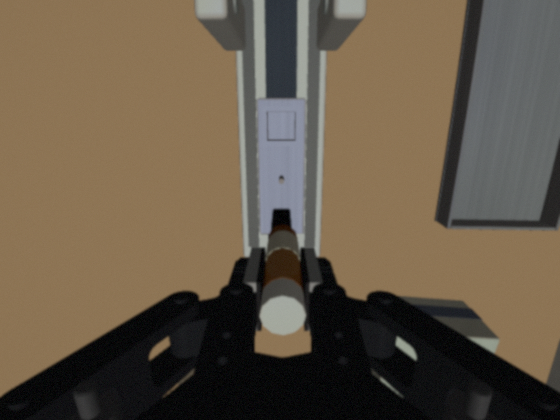

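```bash
python3 - <<'E'
from h import *
f=np.load('w3.npz'); im,D=f['im'],f['D']; st=bot.read_state(); C=cam('wrist',st); P=cloud(C,D); e=st['eef_pos']
Q=(P-e)
m=(D>0)&(abs(Q[:,:,0])<.02)&(abs(Q[:,:,1])<.03)&(Q[:,:,2]>.01)&(Q[:,:,2]<.04)&(im.min(2)>70)
p=Q[m]; print('cap rel tcp',len(p),np.median(p,0),p.min(0),p.max(0))
t=p[p[:,2]>np.percentile(p[:,2],70)-.004]; print(cv2.minEnclosingCircle((t[:,:2]*1000).astype(np.float32)),np.median(t[:,2]))
print(delta([.5687,.0197,.13],1.543,st))
E
```

```text
cap rel tcp 1594 [-0.00065919  0.00063938  0.02261917] [-0.01367842 -0.0109055   0.01574377] [0.0129104  0.01184927 0.02472195]
((-1.6458479166030884, 3.1504969596862793), 12.767435073852539) 0.022680832464700068
(array([ 6.38, -0.19,  8.9 ]), np.float64(-0.0002), np.float64(0.0))
```

Emit:
play_rows(commands=[2, -0.1, 0, 0, 1.0, 2.3, -0.1, 0, 0, 1.0, 2.0, 0, 0, 0, 1.0, 0, 0, 2.2, 0, 1.0, 0, 0, 2.2, 0, 1.0, 0, 0, 2.2, 0, 1.0, 0, 0, 1.0, 0, 1.0, 0, 0, 0, 0, 1.0])

```text
t: 8.35
eef_pos: [0.5684, 0.019, 0.1426]
orientation: [-0.0, 0.717, 0.697, -0.001]
ft_force: [0.4, 0.3, 0.4]
grip_width: 0.0173
```

```bash
python3 - <<'E'
from h import *
st=bot.read_state(); im,D=bot.get_image('wrist'); np.savez('w4.npz',im=im,D=D); C=cam('wrist',st); s,DS=bot.get_image('side'); save('w4',np.hstack([im[:,120:460],cv2.resize(s[130:270,230:390],(480,420),interpolation=cv2.INTER_CUBIC)[:, :450]]))
print(st['t'],st['eef_pos'],st['grip_width'],delta([.569,.0195,.0998],1.543,st))
print(proj(C,[[.569,.0195,.062]]),proj(cam('side'),[[.569,.0195,.062],[st['eef_pos'][0],st['eef_pos'][1],st['eef_pos'][2]-.0573]]))
E
```

```text
8.35 [0.56836102 0.01902752 0.14263629] 0.017290391554753502 (array([0.05, 0.07, 4.28]), np.float64(-0.0001), np.float64(0.0011))
[[284.41992237 222.88754042]] [[299.86420099 218.66587475]
 [300.22694718 209.51470238]]
```

View pics/w4.png

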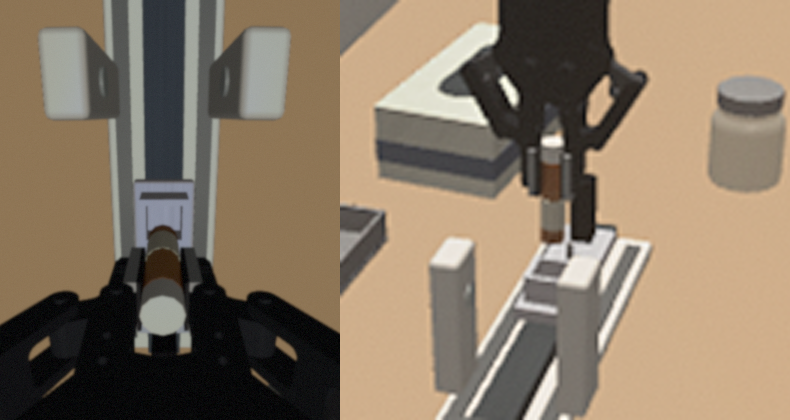

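Wrist (crop): the vial's foot is at (162,235), over the cup's inner square, which is centred at col ≈163. Side (crop): the vial's foot is at (552,238), above the cup at (547,268). Both agree with the projections, so I'm lowering it.

Emit:
play_rows(commands=[0.05, 0.07, 0.8, 0, 1.0, 0, 0, 0.8, 0, 1.0, 0, 0, 0.6, 0, 1.0, 0, 0, 0.5, 0, 1.0, 0, 0, 0.5, 0, 1.0, 0, 0, 0.4, 0, 1.0, 0, 0, 0.3, 0, 1.0, 0, 0, 0, 0, 1.0])

```text
t: 9.45
eef_pos: [0.5692, 0.0194, 0.1038]
orientation: [-0.0, 0.717, 0.697, -0.0]
ft_force: [-0.5, -0.2, -1.0]
grip_width: 0.0176
```

Emit:
play_rows(commands=[0, 0, 0.1, 0, 1.0, 0, 0, 0.1, 0, 1.0, 0, 0, 0.05, 0, 1.0, 0, 0, 0, 0, 1.0, 0, 0, 0, 0, 1.0, 0, 0, 0, 0, 1.0, 0, 0, 0, 0, 1.0, 0, 0, 0, 0, 1.0])

```text
t: 10.45
eef_pos: [0.5693, 0.0194, 0.1014]
orientation: [-0.0, 0.717, 0.697, -0.0]
ft_force: [1.1, 0.0, 0.4]
grip_width: 0.0173
```

```bash
python3 - <<'E'
from h import *
st=bot.read_state(); im,D=bot.get_image('wrist'); s,DS=bot.get_image('side'); save('w5',np.hstack([im[:,120:460],cv2.resize(s[130:270,230:390],(480,420),interpolation=cv2.INTER_CUBIC)[:, :450]]))
print(st['eef_pos'],st['ft_force'],st['grip_width'])
E
```

```text
[0.56928573 0.01942181 0.10144776] [1.1061866  0.00479633 0.42060795] 0.017253277254668326
```

View pics/w5.png

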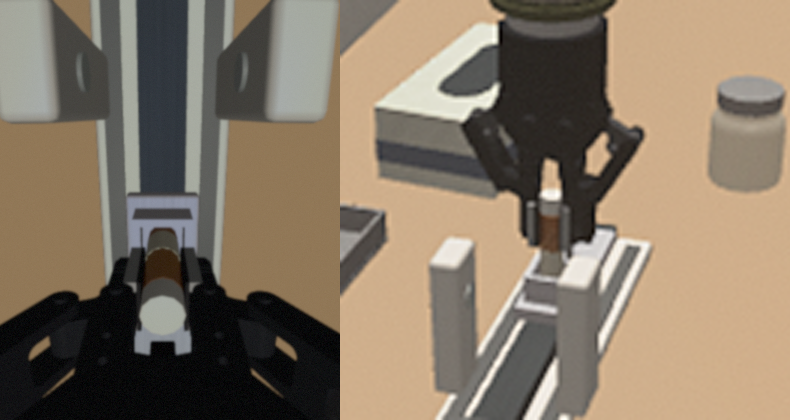

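The vial's foot is inside the cup: side crop (550,270), hidden behind the rim. Wrist crop shows it centred at col 162. Opening, then rising.

Emit:
play_rows(commands=[0, 0, 0, 0, 2.2, 0, 0, 0, 0, 3, 0, 0, 0, 0, 4, 0, 0, 0, 0, 6, 0, 0, 0, 0, 6, 0, 0, 0, 0, 6, 0, 0, -1.0, 0, 6, 0, 0, -2, 0, 6])

```text
t: 11.55
eef_pos: [0.5689, 0.0194, 0.1317]
orientation: [-0.0, 0.717, 0.697, -0.001]
ft_force: [0.1, 0.5, -0.2]
grip_width: 0.0598
```

Emit:
play_rows(commands=[0, 0, -3, 0, 6, 0, 0, -4, 0, 6, 0, 0, -4, 0, 6, -4, 0, 0, 0, 6, -5, 0, 0, 0, 6, 0, 0, 0, 0, 6, 0, 0, 0, 0, 6, 0, 0, 0, 0, 6])

```text
t: 12.55
eef_pos: [0.567, -0.0691, 0.2416]
orientation: [-0.0, 0.716, 0.698, 0.0]
ft_force: [0.7, -0.2, -0.5]
grip_width: 0.0598
```

```bash
python3 - <<'E'
from h import *
st=bot.read_state(); im,D=bot.get_image('wrist'); C=cam('wrist',st); np.savez('w6.npz',im=im,D=D); save('w6',im[:,120:460])
P=cloud(C,D); Z=P[:,:,2].copy(); Z[D==0]=-1
p=P[(Z>.115)&(Z<.13)&(abs(P[:,:,0]-.569)<.02)&(abs(P[:,:,1]-.02)<.02)]; print('cap',len(p),np.median(p,0),p.min(0),p.max(0))
p=P[(Z>.088)&(Z<.102)&(abs(P[:,:,0]-.567)<.015)&(abs(P[:,:,1]+.07)<.02)]; print('knob',len(p)); print(p.min(0),p.max(0))
print(st['t'],st['eef_pos'],delta([.5665,-.0705,.078],1.543,st),proj(C,[[.5665,-.0705,.095]]))
E
```

```text
cap 459 [0.56879267 0.01869377 0.1218638 ] [0.56002637 0.01014168 0.11684598] [0.57719038 0.02715778 0.12388346]
knob 394
[ 0.55748554 -0.07898376  0.08842401] [ 0.5751328  -0.06118835  0.09646719]
12.55 [ 0.56699592 -0.06906671  0.24156349] (array([-0.15, -0.04, 16.36]), np.float64(0.002), np.float64(0.0005)) [[282.68405909 200.76168643]]
```

View pics/w6.png

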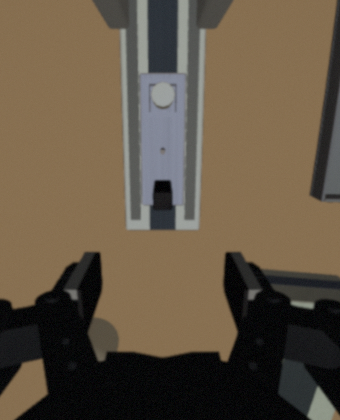

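The vial stands in the cup: its cap is at (162,95) in the crop, top at z 0.122. The knob's top is at (162,187). Now down onto the knob.

Emit:
play_rows(commands=[-0.1, -0.06, 2, 0.002, 6, 0, 0, 2.5, 0, 6, 0, 0, 2.5, 0, 6, 0, 0, 2.5, 0, 6, 0, 0, 2.5, 0, 6, 0, 0, 2.0, 0, 6, 0, 0, 1.5, 0, 6, 0, 0, 0.8, 0, 6])

```text
t: 13.6
eef_pos: [0.566, -0.071, 0.0777]
orientation: [-0.0, 0.717, 0.697, -0.0]
ft_force: [0.1, 0.0, 0.9]
grip_width: 0.0599
```

Emit:
play_rows(commands=[0, 0, 0, 0, 3, 0, 0, 0, 0, 1.5, 0, 0, 0, 0, 1, 0, 0, 0, 0, 1, 0, 0, 0, 0, 1, 0, 0, 0, 0, 1, 0, 0, 0, 0, 1, 0, 0, 0, 0, 1], squeeze=60)

```text
t: 14.6
eef_pos: [0.5668, -0.0716, 0.0794]
orientation: [0.001, 0.718, 0.696, 0.001]
ft_force: [-1.4, 1.3, 5.5]
grip_width: 0.0175
```

```bash
python3 - <<'E'
from h import *
st=bot.read_state(); print(st['t'],st['eef_pos'],st['ft_force'],st['grip_width'],delta([.567,-.07,.078],1.543,st))
E
```

```text
14.6 [ 0.56682482 -0.07159646  0.07940715] [-1.40549807  1.31831495  5.49684215] 0.017479908988481563 (array([0.16, 0.01, 0.14]), np.float64(-0.0021), np.float64(0.0016))
```

Emit:
play_rows(commands=[0.3, 0, 0, 0, 1, 0.7, 0, 0, 0, 1, 0.8, 0, 0, 0, 1, 0.8, 0, 0, 0, 1, 0.8, 0, 0, 0, 1, 0.8, 0, 0, 0, 1, 0.5, 0, 0, 0, 1, 0.3, 0, 0, 0, 1])

```text
t: 15.6
eef_pos: [0.5681, -0.0237, 0.0794]
orientation: [0.001, 0.718, 0.696, -0.0]
ft_force: [-1.2, -6.8, 6.2]
grip_width: 0.0173
```

Emit:
play_rows(commands=[0.1, 0, 0, 0, 1, 0.1, 0, 0, 0, 1, 0.1, 0, 0, 0, 1, 0.1, 0, 0, 0, 1, 0.1, 0, 0, 0, 1, 0.1, 0, 0, 0, 1, 0.1, 0, 0, 0, 1, 0.1, 0, 0, 0, 1])

```text
t: 16.6
eef_pos: [0.5683, -0.0163, 0.0794]
orientation: [0.001, 0.718, 0.696, -0.0]
ft_force: [-1.6, -7.3, 7.1]
grip_width: 0.0174
```

```bash
python3 - <<'E'
from h import *
st=bot.read_state(); im,D=bot.get_image('wrist'); C=cam('wrist',st); np.savez('w7.npz',im=im,D=D); save('w7',im[100:,120:460],1.8)
print(st['t'],st['eef_pos'],st['ft_force'],st['ft_torque'],st['grip_width'],delta([.567,-.07,.078],1.543,st))
E
```

```text
16.6 [ 0.56827696 -0.01629027  0.07936724] [-1.56238311 -7.31995765  7.10184433] [-1.44024661  0.28423778  0.16951507] 0.017395528638301985 (array([-5.37,  0.05,  0.15]), np.float64(-0.0045), np.float64(0.0029))
```

View pics/w7.png

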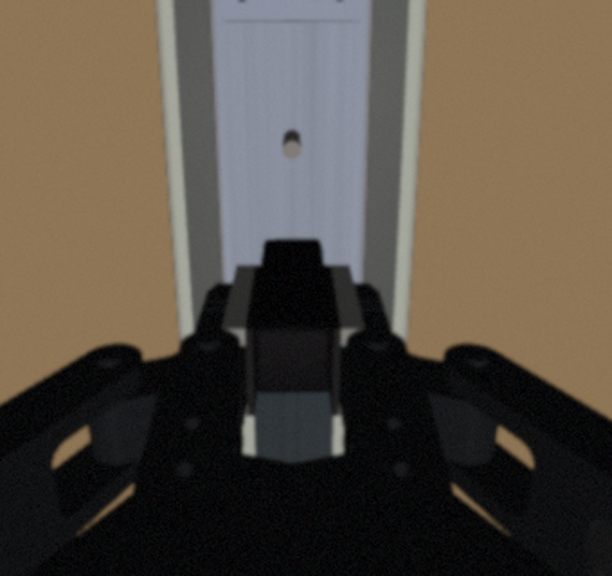

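Emit:
play_rows(commands=[0.1, 0, -0.05, 0, 1, 0.1, 0, -0.05, 0, 1, 0.1, 0, -0.05, 0, 1, 0.1, 0, 0, 0, 1, 0.1, 0, 0, 0, 1, 0.1, 0, 0, 0, 1, 0.1, 0, 0, 0, 1, 0.1, 0, 0, 0, 1])

```text
t: 17.65
eef_pos: [0.5685, -0.0081, 0.0795]
orientation: [0.001, 0.718, 0.696, -0.001]
ft_force: [5.5, -5.9, -8.3]
grip_width: 0.0173
```

```bash
cat > pin.py <<'E'
from h import *
st=bot.read_state(); im,D=bot.get_image('wrist'); C=cam('wrist',st); P=cloud(C,D)
w=P[172:190,274:291,2]; d=D[172:190,274:291]; g=im[172:190,274:291].astype(int)
w=w[d>0]; base=np.median(w); top=np.sort(w)[-6:]
m=(g[:,:,0]-g[:,:,2]>0); ys,xs=np.nonzero(m)
print('t',round(st['t'],2),'y',st['eef_pos'].round(4),'F',st['ft_force'].round(1),'pin over plate mm',((top-base)*1000).round(1),'n',m.sum(),'rowcol',(ys.mean()+172,xs.mean()+274) if m.any() else '')
E
python3 - <<'E'
from h import *
f=np.load('w7.npz'); g=f['im'][172:190,274:291].astype(int); print((g[:,8]).tolist()); print((f['D'][172:190,282]).round(4).tolist())
E
python3 pin.py
```

```text
[[88, 90, 98], [58, 58, 59], [42, 40, 41], [42, 42, 41], [46, 45, 43], [65, 63, 61], [95, 91, 88], [117, 112, 109], [126, 121, 117], [128, 123, 119], [127, 121, 119], [128, 123, 120], [130, 124, 121], [128, 122, 119], [129, 123, 121], [130, 126, 126], [131, 131, 137], [135, 137, 149]]
[0.16449999809265137, 0.16089999675750732, 0.15800000727176666, 0.15459999442100525, 0.15410000085830688, 0.15060000121593475, 0.147599995136261, 0.148499995470047, 0.14839999377727509, 0.14869999885559082, 0.14810000360012054, 0.14949999749660492, 0.14869999885559082, 0.14900000393390656, 0.14869999885559082, 0.1492999941110611, 0.15000000596046448, 0.16670000553131104]
t 17.65 y [ 0.5685 -0.0081  0.0795] F [ 5.5 -5.9 -8.3] pin over plate mm [17.3 17.3 17.4 17.4 17.6 17.7] n 96 rowcol (np.float64(180.79166666666666), np.float64(281.7916666666667))
```

Emit:
play_rows(commands=[0.06, 0.02, 0.04, 0, 1, 0.06, 0.02, 0.03, 0, 1, 0.06, 0, 0, 0, 1, 0.06, 0, 0, 0, 1, 0.06, 0, 0, 0, 1, 0.06, 0, 0, 0, 1, 0.06, 0, 0, 0, 1, 0.06, 0, 0, 0, 1])

```text
t: 18.7
eef_pos: [0.5686, -0.0035, 0.0794]
orientation: [0.001, 0.718, 0.696, -0.001]
ft_force: [-0.8, -7.7, 2.1]
grip_width: 0.0172
```

```bash
python3 pin.py
```

```text
t 18.7 y [ 0.5686 -0.0035  0.0794] F [-0.8 -7.7  2.1] pin over plate mm [17.2 17.2 17.3 17.4 17.4 17.4] n 94 rowcol (np.float64(180.90425531914894), np.float64(281.77659574468083))
```

Emit:
play_rows(commands=[0.06, 0, 0, 0, 1, 0.06, 0, 0, 0, 1, 0.06, 0, 0, 0, 1, 0.06, 0, 0, 0, 1, 0.06, 0, 0, 0, 1, 0.06, 0, 0, 0, 1, 0.06, 0, 0, 0, 1, 0.06, 0, 0, 0, 1])

```text
t: 19.75
eef_pos: [0.5687, 0.0013, 0.0794]
orientation: [0.001, 0.718, 0.696, -0.001]
ft_force: [0.2, -7.9, 1.7]
grip_width: 0.017
```

```bash
python3 pin.py
```

```text
t 19.75 y [0.5687 0.0013 0.0794] F [ 0.2 -7.9  1.7] pin over plate mm [17.5 17.6 17.6 17.7 17.8 18. ] n 97 rowcol (np.float64(180.659793814433), np.float64(281.74226804123714))
```

Emit:
play_rows(commands=[0.05, 0, 0, 0, 1, 0.05, 0, 0, 0, 1, 0.05, 0, 0, 0, 1, 0.05, 0, 0, 0, 1, 0.05, 0, 0, 0, 1, 0.05, 0, 0, 0, 1, 0.05, 0, 0, 0, 1, 0.05, 0, 0, 0, 1])

```text
t: 20.8
eef_pos: [0.5689, 0.0053, 0.0794]
orientation: [0.001, 0.718, 0.696, -0.001]
ft_force: [-0.4, -7.8, 1.6]
grip_width: 0.0172
```

```bash
python3 pin.py
```

```text
t 20.8 y [0.5689 0.0053 0.0794] F [-0.4 -7.8  1.6] pin over plate mm [17.4 17.5 17.5 17.5 17.6 17.9] n 94 rowcol (np.float64(180.87234042553192), np.float64(281.72340425531917))
```

Emit:
play_rows(commands=[0.05, 0, 0, 0, 1, 0.05, 0, 0, 0, 1, 0.05, 0, 0, 0, 1, 0.05, 0, 0, 0, 1, 0.05, 0, 0, 0, 1, 0.05, 0, 0, 0, 1, 0.05, 0, 0, 0, 1, 0.05, 0, 0, 0, 1])

```text
t: 21.85
eef_pos: [0.5689, 0.0093, 0.0794]
orientation: [0.001, 0.718, 0.696, -0.001]
ft_force: [-1.1, -7.8, 2.4]
grip_width: 0.0173
```

```bash
python3 pin.py
```

```text
t 21.85 y [0.5689 0.0093 0.0794] F [-1.1 -7.8  2.4] pin over plate mm [17.2 17.3 17.3 17.5 17.6 17.9] n 92 rowcol (np.float64(180.92391304347825), np.float64(281.70652173913044))
```

Emit:
play_rows(commands=[0.05, 0, 0, 0, 1, 0.05, 0, 0, 0, 1, 0.05, 0, 0, 0, 1, 0.05, 0, 0, 0, 1, 0.05, 0, 0, 0, 1, 0.05, 0, 0, 0, 1, 0.05, 0, 0, 0, 1, 0.05, 0, 0, 0, 1])

```text
t: 22.9
eef_pos: [0.5691, 0.0142, 0.0794]
orientation: [0.001, 0.718, 0.696, -0.001]
ft_force: [-0.5, -5.4, 2.4]
grip_width: 0.017
```

```bash
python3 pin.py
```

```text
t 22.9 y [0.5691 0.0142 0.0794] F [-0.5 -5.4  2.4] pin over plate mm [16.9 17.  17.1 17.3 17.4 17.5] n 95 rowcol (np.float64(180.8736842105263), np.float64(281.85263157894735))
```

Emit:
play_rows(commands=[0.04, 0, 0, 0, 1, 0.04, 0, 0, 0, 1, 0.04, 0, 0, 0, 1, 0.04, 0, 0, 0, 1, 0.04, 0, 0, 0, 1, 0.04, 0, 0, 0, 1, 0.04, 0, 0, 0, 1, 0.04, 0, 0, 0, 1])

```text
t: 23.95
eef_pos: [0.5693, 0.0198, 0.0794]
orientation: [-0.0, 0.717, 0.697, 0.0]
ft_force: [-2.6, -0.9, 5.5]
grip_width: 0.0173
```

```bash
python3 pin.py
```

```text
t 23.95 y [0.5693 0.0198 0.0794] F [-2.6 -0.9  5.5] pin over plate mm [14.3 14.3 14.3 14.7 14.7 15.3] n 83 rowcol (np.float64(180.0843373493976), np.float64(281.93975903614455))
```

The force dropped from -7.8 N to -0.9 N and the pin sank about 3 mm, so the ball is in the notch. I'm holding still and rechecking.

Emit:
play_rows(commands=[0, 0, 0, 0, 1, 0, 0, 0, 0, 1, 0, 0, 0, 0, 1, 0, 0, 0, 0, 1, 0, 0, 0, 0, 1, 0, 0, 0, 0, 1, 0, 0, 0, 0, 1, 0, 0, 0, 0, 1])

```text
t: 25.0
eef_pos: [0.5693, 0.0198, 0.0794]
orientation: [-0.0, 0.717, 0.697, 0.0]
ft_force: [-2.2, 0.0, 5.6]
grip_width: 0.017
```

```bash
python3 pin.py; python3 - <<'E'
from h import *
st=bot.read_state(); print(st['grip_width'],st['qvel'].round(4))
im,D=bot.get_image('wrist'); C=cam('wrist',st); s,_=bot.get_image('side')
P=cloud(C,D); Z=P[:,:,2]; e=st['eef_pos']
p=P[(D>0)&(Z>.112)&(Z<.13)&(abs(P[:,:,0]-.571)<.02)&(abs(P[:,:,1]-e[1]-.09)<.02)]; print('cap',len(p),np.median(p,0) if len(p) else '')
save('w8',np.hstack([im[:,120:460],cv2.resize(s[130:270,230:390],(480,420),interpolation=cv2.INTER_CUBIC)[:, :450]]))
E
```

```text
t 25.0 y [0.5693 0.0198 0.0794] F [-2.2  0.   5.6] pin over plate mm [13.9 13.9 14.2 14.3 14.3 14.4] n 83 rowcol (np.float64(180.0120481927711), np.float64(281.95180722891564))
0.016954981470870833 [-0.0003 -0.0007  0.0013 -0.0015  0.0007  0.0019  0.    ]
cap 4746 [0.57096567 0.10977534 0.12190427]
```

View pics/w8.png

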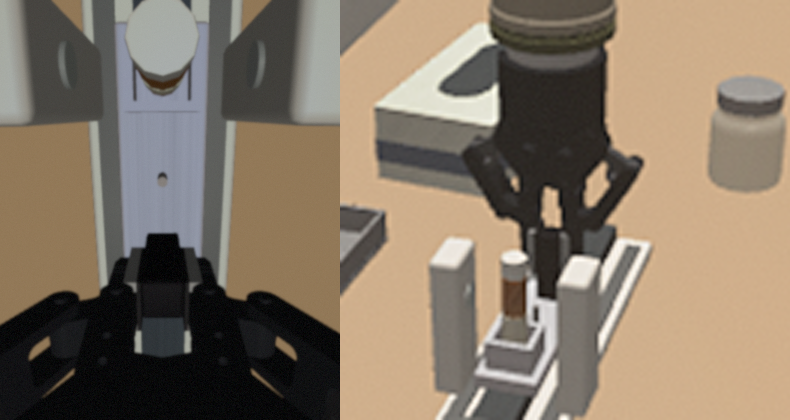

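The vial is upright in the cup inside the bay (side crop (514,300)). The pin is down at wrist crop (162,180), the knob is gripped, and everything is at rest.

```bash
python3 -c "
from rig import bot
print(bot.finish_job())"
```

```text
the job is handed in; nothing more can be done
None
```

The vial is standing in the carriage's cup, the carriage is in its notch, and the gripper is still holding the knob. I handed the job in at about 25 s of the 64 s allowed; no verdict came back.

- **Vial:** I gripped it at a 25 N setting, lifted it from the rack, and stood it upright in the cup. The last wrist-camera check put its cap top at z = 0.122 m, which matches standing on the cup floor, about 90 mm from the knob.
- **Notch:** I slid the carriage about 91 mm. The steady push of 7.8 N dropped to 0, and the pin sank about 3 mm (17.4 to 14.2 mm above the carriage plate). At hand-in the arm was at rest, gripping the knob at a 60 N setting.
- **Bystanders:** The arm stayed well away from the jar, tray and carton. In the pictures they look unmoved, but I did not measure them.
- **Disagreements:** The sliding force read about 7 to 8 N, against the stated 1 to 2 N friction. It was much the same after I eased a vertical preload, so I don't know the cause. A vertical force of about 5.6 N on the tool remains.

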